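# Press the copper fish cutter home in its clip

### The arm

A 6-joint arm with a two-finger parallel gripper is mounted at the origin on the work surface. World frame = base frame: x ahead of the robot, y to its left, z up, the work surface at z = 0. Lengths are in m, angles in rad, forces in N, time in s.
With the tool pointing down it reaches from about 0.375 to 0.9 m from the base axis. Payload 3.1 kg.
Tool frame: the origin (TCP) lies between the finger pads; the fingertips stand 11 mm ahead of it and the grasp point (between the pads) lies 8 mm behind it; z points along the fingers, y is the line along which they close (so a half turn about z gives the same grasp; the last joint's range is limited). The gripper opens to 87 mm and grips with 3 to 60 N. Pads are 19 mm wide; open, the fingers measure 117 mm over their backs; the gripper's body (75 mm by 190 mm) begins 51 mm behind the grasp point.
Start: joints at [1.161, 0.527, 1.433, -0, 1.181, -0.178], TCP at [0.143, 0.608, 0.234] pointing down, gripper open.
Joint ranges: [-3.08, 3.08], [-0.75, 2.2], [0.22, 2.44], [-1.43, 4.57], [0, 2.65], [-2.85, 2.85]. Speed limits (rad/s): [2.79, 2.79, 3.14, 3.14, 3.14, 3.14].

### API

Orientations are given as a unit quaternion [x, y, z, w].
In Python, from rig import get_obs, camera, hand_in gives the robot as it stands.
- The arm moves only by the shell command python3 -m pendant 'ROWS' [FORCE]. ROWS is JSON, a list that holds one entry, the list of rows, each a list of 7 numbers: the shift along the tool's x, y, z in m, then the turn, a rotation vector about the tool's x, y, z in degrees, then the opening, from 0 (shut) to 1 (fully open). In form: [[[x, y, z, ax, ay, az, fingers], ...]]. A call has exactly 5 rows; each row shifts and turns the commanded pose from where the row before left it, along the tool's axes as they then stand; what a row does not reach is not made up. A row lasts 1/8 s, in which the tool goes at most 62.5 mm and 10.7 degrees, less where a joint would pass 70% of its speed; a pose out of reach is approached as far as the arm can. A call with a gripper value outside its range is refused whole. The fingers move at their own pace and stop on an object; FORCE is the grip in N (left out, the last holds). Time passes only in rows, so rows that do not move let the fingers close, or fill a call up. It gives the time, the measured TCP pose, the force, the opening and the grip force at its end, in the units of the state.
- get_obs(): the state, without advancing time (a new reading comes with each control period).
- camera(name): name is "scene" or "top"; returns a dict with "img" (480x640x3 uint8, red, green, blue), "intrinsics" (3x3 intrinsics, pixels), "R" (3x3) and "t" (3): a world point X has camera coordinates R X + t. Camera axes: x right, y down, z forward; pixel columns grow to the right and rows downward; lengths in m; the calibration is good to about 2 mm. A picture is of the moment at which its call begins. There is no depth.
- hand_in(): hands the job in; it is judged then, once.
The state is a dict: "time": time; "q": joint angles; "joint_velocities": joint speeds; "joint_torque": joint torques, N m; "position": TCP position; "tool_rot": TCP orientation; "ft_force": force on the tool from outside, world axes, zero at the start; "moment": the same for the moment, N m; "grip_width": finger opening in m; "grip_force": force on a finger pad.
Only numpy, scipy, OpenCV 4.12 (cv2) and the standard library are available. Lean on these libraries where they do the work, as an engineer would, in place of code of your own. Each camera call takes 0.05 s, during which the arm holds its last target. There are 200 camera calls.

### The job

The copper fish cutter is standing proud in its spring clip and would catch when the drawer goes back under the table. Press it gently down with the fingertips until it is fully home and upright in its clip, no higher than its neighbours, then take the hand away. Only press it, never lift it, and do not touch the moon cutter, the bell cutter, the picture mould or the ramekin.

Things in the scene. Friction and masses are not known exactly. Their poses are not given: they have to be found in the camera images.
- drawer: Wooden cutter drawer, fixed on the zinc table, 300 (x) by 400 (y) mm outside, walls 12 mm thick, 45 mm high; front wall, with a brass pull, 57 mm high and facing the robot. Origin: centre of its underside, on the table; x front to back, y along the row, z up. A 24 mm high divider at x = -8 mm separates the clip row from the front bay.
- clip_mid (a point): Centre of the flat seat of the middle of three alike steel U spring clips, 20 mm above the table; axes as the drawer's. The other two seats are at y = -110 and +110 mm from it. Each clip has two upright sprung leaves 30 mm wide (y), 22 mm high with lips to 28 mm, facing each other along x, 24 mm apart.
- fish_cutter: Copper fish cutter, closed outline of 1.8 mm strip, 24 mm deep (x), 93 long (y, nose to +y), 58 high, about 60 g, upright in one of the clips. Origin: middle of its flat belly, its lowest point; axes as the drawer's. Starts about 10 to 14 mm above its seat, held by leaf friction; slides down at roughly 2 to 5 N, then stops on the seat (rubber-cushioned, gives 1 mm per 6 N).
- fish_back (a point): Centre of the flat level top of the fish cutter's back, 28 mm long (y) and 24 mm deep (x), 58 mm above the fish's origin, right over the clip: the place to press. 78 mm above the table once fully home, level with the tops of the moon and the bell. Axes as the fish's.
- moon_cutter: Stainless crescent-moon cutter, 58 mm high and about 48 mm wide (y), strip 24 mm deep, already fully seated in another of the clips; origin: its bottom, over the middle of its clip. To be left alone.
- bell_cutter: Pale tin bell cutter, 58 mm high, 66 mm wide (y), strip 24 mm deep, already fully seated in the remaining clip; origin: middle of its bottom edge. To be left alone.
- picture_mould: Maple picture mould, a loose carved board 85 by 115 by 18 mm, lying in the front bay of the drawer; origin: centre of its underside. To be left alone.
- ramekin: Glazed red clay ramekin, loose, 84 mm across and 42 mm high, standing in the front bay of the drawer; origin: centre of its underside. To be left alone.
Not all that is in view belongs to the job. What is shaped like the fish_cutter but blue is not meant.

How it is judged:
On the way:
1. the fingertips press the fish cutter down to its seat (z of fish_cutter in the frame of drawer below 0.0225 m and contact force between the fingers and fish_cutter above 0.5 N), for 0.03 s.
At the end, for the whole second after the job is handed in: The fish cutter sits in its own clip within 2.5 mm of its seat, within 5 mm of the clip's middle plane and within 3.4 degrees of upright and level, at rest; the moon and bell cutters, the mould and the ramekin are within 4 mm of where they were (z of fish_cutter in the frame of drawer between 0.0175 and 0.0225 m and x of fish_cutter in the frame of drawer between 0.055 and 0.065 m and angle between fish_cutter's own z axis and vertical below 0.06 rad and linear speed of fish_cutter below 0.01 m/s and distance of fish_cutter from where it was at the start of the episode below 0.018 m and distance of each of moon_cutter, bell_cutter, picture_mould, ramekin from where it was at the start of the episode below 0.004 m); the robot touches nothing.
It fails at once if the fish cutter is pulled upward (more than 17 mm above its seat) (z of fish_cutter in the frame of drawer above 0.037 m).
It fails at once if the fish cutter is tipped by more than 17 degrees (angle between fish_cutter's own z axis and vertical above 0.3 rad).
It fails at once if the fish cutter is pressed with more than 30 N, enough to bend it (contact force between the fingers and fish_cutter above 30 N).
It fails at once if the robot touches the moon cutter, the bell cutter, the picture mould or the ramekin (contact force between any of the fingers, the arm and moon_cutter above 0.3 N or contact force between any of the fingers, the arm and bell_cutter above 0.3 N or contact force between any of the fingers, the arm and picture_mould above 0.3 N or contact force between any of the fingers, the arm and ramekin above 0.3 N).
It also fails if it takes over 32 s, if anything falls off the work surface, if the arm or the gripper's body presses on something with over 40 N, if the wrist force passes 120 N, or if a joint passes its speed limit or range.

## Working session

There is one attempt and no reset: what is moved stays moved. The work goes in short steps, Python scripts to look and compute and a shell command to move; the robot and the scene stay as the last step left them, time stands still between calls to the robot, and variables do not carry over. Pictures are saved under pics/ and viewed, at most 10 in all, crops included, and the job is handed in when it is done.

```bash
mkdir -p pics
python3 - <<'E'
from rig import get_obs,camera
import cv2,numpy as np
for n in("scene","top"):
    c=camera(n);cv2.imwrite(f"pics/{n}0.png",c["img"][:,:,::-1]);np.savez(f"{n}0.npz",**c)
    print(n,c["intrinsics"].tolist(),(-c["R"].T@c["t"]).round(3),c["R"].round(3).tolist())
o=get_obs();print(o["time"],o["position"],o["tool_rot"],o["ft_force"],o["grip_width"])
E
```

```text
scene [[436.35134779945474, 0.0, 322.1528305121941], [0.0, 436.35134779945474, 235.945026398603], [0.0, 0.0, 1.0]] [ 0.83  -0.626  0.595] [[0.861, 0.509, -0.006], [0.306, -0.527, -0.793], [-0.406, 0.681, -0.609]]
top [[526.0759239375188, 0.0, 315.95162263616], [0.0, 526.0759239375188, 250.114865057722], [0.0, 0.0, 1.0]] [ 0.234 -0.045  1.129] [[-0.038, -0.999, -0.003], [-0.973, 0.038, -0.229], [0.229, -0.006, -0.973]]
0.1 [0.14266565 0.60783111 0.2326377 ] [ 1.15142453e-01  9.93348473e-01 -9.68100659e-04 -2.98205695e-04] [ 0.39399079  0.58120545 -0.51901538] 0.08685331641255012
```

View pics/scene0.png

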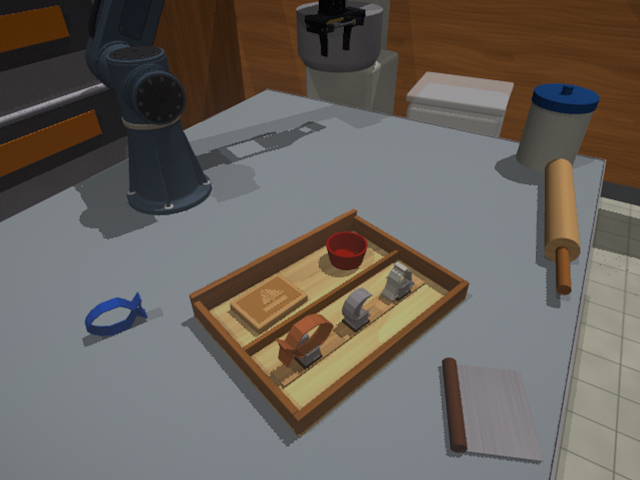

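View pics/top0.png

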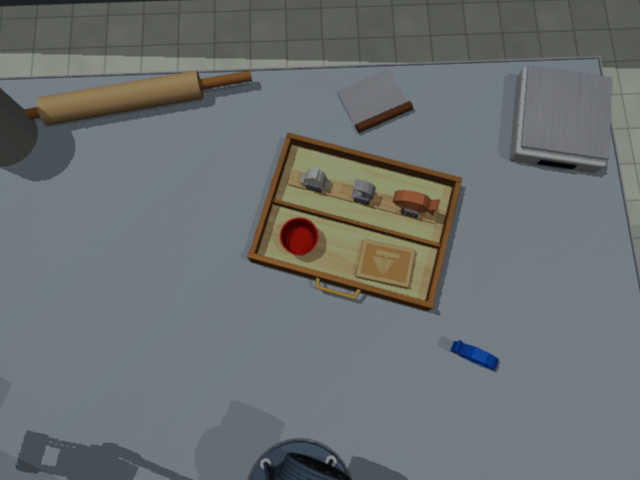

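The candidates are the copper fish at top (412,202) / scene (306,338), in the end clip at −y, and a blue fish on the table at top (475,355) / scene (116,315). I choose the copper one. The moon is at top (363,191) and the bell at (314,180). I'll check the choice in close crops.

Run:
```python
import cv2
a=cv2.imread("pics/top0.png")[120:315,240:475];cv2.imwrite("pics/topc.png",cv2.resize(a,None,fx=3,fy=3,interpolation=2))
a=cv2.imread("pics/scene0.png")[250:420,250:430];cv2.imwrite("pics/scenec.png",cv2.resize(a,None,fx=3.5,fy=3.5,interpolation=2)[:600])
```

```text
(no output)
```

View pics/topc.png

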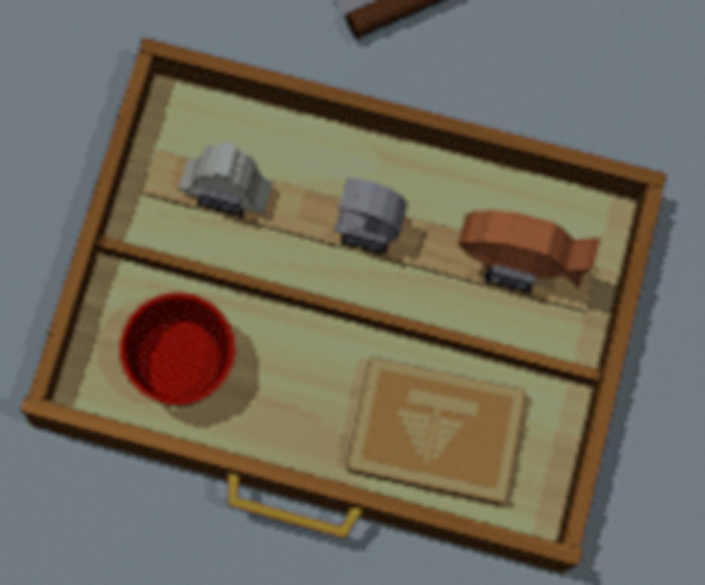

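View pics/scenec.png

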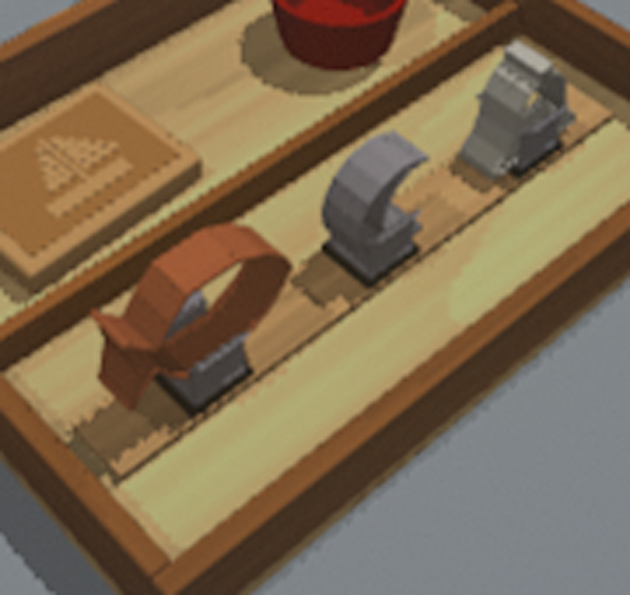

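The crops confirm it: the copper fish is in the −y end clip with its tail toward −y. I'll fit the drawer pose to its rim corners in the top view, then check against the scene view and the fish's back.

```bash
cat > h.py <<'E'
import numpy as np
from scipy.optimize import least_squares
C={n:dict(np.load(n+"0.npz")) for n in("top","scene")}
def proj(n,X):
    c=C[n];p=c["intrinsics"]@(c["R"]@np.asarray(X)+c["t"]);return p[:2]/p[2]
def W(d,P):
    c,s=np.cos(d[2]),np.sin(d[2]);return np.array([d[0]+c*P[0]-s*P[1],d[1]+s*P[0]+c*P[1],P[2]])
def cr(u,v):return (240+u/3,120+v/3)
def cs(u,v):return (250+u/3.5,250+v/3.5)
def ray(n,uv,z):
    c=C[n];r=c["R"].T@np.linalg.inv(c["intrinsics"])@[*uv,1];o=-c["R"].T@c["t"];return o+r*(z-o[2])/r[2]
obs=[("top",cr(143,40),(.15,.2,.045)),("top",cr(664,175),(.15,-.2,.045)),("top",cr(25,404),(-.15,.2,.057)),("top",cr(576,550),(-.15,-.2,.057)),
("scene",(468,287),(.15,.2,.045)),("scene",(194,298),(-.15,-.2,.057)),("scene",(355,213),(-.15,.2,.057))]
f=lambda d:np.concatenate([proj(n,W(d,P))-uv for n,uv,P in obs])
s=least_squares(f,[.5,0,-.2],loss="soft_l1");d=s.x
E
python3 - <<'E'
from h import *
print(d,np.degrees(d[2]));print(f(d).reshape(-1,2).round(1).tolist())
for nm,y in(("fish",-.11),("moon",0),("bell",.11)):
  for z in(.078,.090):
    X=W(d,(.06,y,z));t=proj("top",X);q=proj("scene",X)
    print(nm,z,X.round(4),((t-[240,120])*3).round(),((q-[250,250])*3.5).round())
for a in((-1,-1),(-1,1),(1,1),(1,-1)):
  X=W(d,(.06+a[0]*.012,-.11+a[1]*.014,.09));print(((proj("top",X)-[240,120])*3).round(),((proj("scene",X)-[250,250])*3.5).round())
E
```

```text
[ 0.56563718 -0.14373461 -0.3107667 ] -17.805620354439597
[[-0.1, -3.9], [1.5, -3.8], [-1.4, -0.5], [1.9, 2.1], [4.1, -2.8], [-5.0, -0.8], [-0.5, -3.7]]
fish 0.078 [ 0.5891 -0.2668  0.078 ] [528. 230.] [202. 291.]
fish 0.09 [ 0.5891 -0.2668  0.09  ] [532. 225.] [202. 273.]
moon 0.078 [ 0.6228 -0.1621  0.078 ] [376. 190.] [382. 168.]
moon 0.09 [ 0.6228 -0.1621  0.09  ] [378. 184.] [383. 150.]
bell 0.078 [ 0.6564 -0.0574  0.078 ] [226. 151.] [535.  63.]
bell 0.09 [ 0.6564 -0.0574  0.09  ] [226. 145.] [538.  45.]
[547. 246.] [158. 274.]
[508. 235.] [208. 240.]
[516. 204.] [245. 272.]
[555. 214.] [194. 307.]
```

```bash
python3 - <<'E'
from h import *
f4=lambda p:np.concatenate([proj(n,W(p[:3],P)+[0,0,p[3]])-uv for n,uv,P in obs])
s=least_squares(f4,[*d,0]);print("zfree",s.x.round(4),f4(s.x).reshape(-1,2).round(1).tolist())
# independent: rays at known height
for n,uv,P in obs: print(n,P,ray(n,uv,P[2]).round(4))
import itertools
E
python3 - <<'E'
import cv2
a=cv2.imread("pics/scene0.png")[205:425,185:475]
cv2.imwrite("pics/scened.png",cv2.resize(a,None,fx=2.7,fy=2.7,interpolation=2))
E
```

```text
zfree [ 0.5648 -0.1414 -0.3128 -0.0103] [[-0.7, -1.5], [-0.7, -1.5], [-2.0, 0.7], [-0.5, 3.3], [3.0, 0.6], [-3.2, 2.1], [-0.3, -0.4]]
top (0.15, 0.2, 0.045) [0.7602 0.0008 0.045 ]
top (0.15, -0.2, 0.045) [ 0.6386 -0.3759  0.045 ]
top (-0.15, 0.2, 0.057) [0.4827 0.0896 0.057 ]
top (-0.15, -0.2, 0.057) [ 0.3661 -0.2848  0.057 ]
scene (0.15, 0.2, 0.045) [ 0.7652 -0.0101  0.045 ]
scene (-0.15, -0.2, 0.057) [ 0.3705 -0.2854  0.057 ]
scene (-0.15, 0.2, 0.057) [0.4915 0.0805 0.057 ]
```

View pics/scened.png

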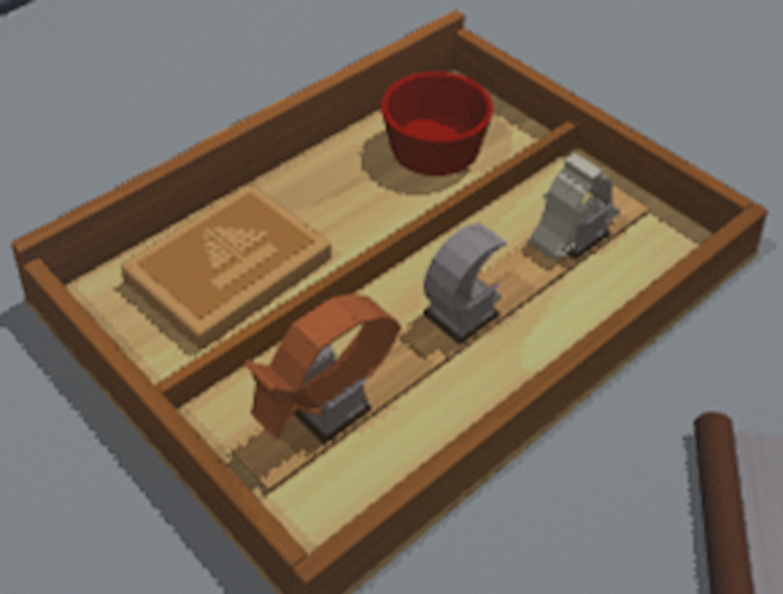

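Re-reading the corners in this enlarged crop shows my first scene picks were about 3–4 px off. The new crop positions are: back +y (765,212), front −y (13,245), front +y (458,12), back −y (303,592). I'll refit with these.

```bash
sed -i 's/^("scene",(468.*$/*[("scene",(185+u\/2.7,205+v\/2.7),P) for u,v,P in((765,210,(.15,.2,.045)),(13,245,(-.15,-.2,.057)),(458,12,(-.15,.2,.057)),(302,588,(.15,-.2,.045)))]]/' h.py
python3 - <<'E'
from h import *
print(d,np.degrees(d[2]));print(f(d).reshape(-1,2).round(1).tolist())
for k in("top","scene"):
  o=[x for x in obs if x[0]==k]
  g=lambda p:np.concatenate([proj(n,W(p,P))-uv for n,uv,P in o])
  s=least_squares(g,d);print(k,s.x.round(4),g(s.x).round(1))
# fish back: top-crop and scened-crop picks, triangulate corners of top face
def tri(ut,us):
  return least_squares(lambda X:np.r_[proj("top",X)-ut,proj("scene",X)-us],[.59,-.27,.09])
X0=W(d,(.06,-.11,0))
for z in(.078,.09):
  for a in((-1,-1),(-1,1),(1,1),(1,-1)):
    X=W(d,(.06+a[0]*.012,-.11+a[1]*.014,z));print(z,a,((proj("top",X)-[240,120])*3).round(),((proj("scene",X)-[185,205])*2.7).round())
E
python3 - <<'E'
import cv2,numpy as np
a=cv2.imread("pics/top0.png")[180:225,385:445];b=cv2.imread("pics/scene0.png")[300:375,270:345]
a=cv2.resize(a,(400,300),interpolation=2);b=cv2.resize(b,(400,400),interpolation=2)
cv2.imwrite("pics/fish.png",np.hstack([np.pad(a,((0,100),(0,0),(0,0))),b]))
E
```

```text
[ 0.56175535 -0.1420669  -0.31737036] -18.18398219345718
[[-0.2, -2.7], [1.2, -1.4], [-2.5, 0.6], [0.6, 4.5], [2.2, 0.7], [-1.6, -0.7], [-0.7, -0.9], [0.4, -0.1]]
top [ 0.5628 -0.1426 -0.3101] [-0.6 -2.6  1.1 -2.6 -1.9  0.9  1.5  3.5]
scene [ 0.5614 -0.142  -0.3165] [ 2.   0.6 -1.8 -0.7 -0.9 -1.   0.4 -0.3]
0.078 (-1, -1) [542. 258.] [293. 342.]
0.078 (-1, 1) [503. 247.] [331. 316.]
0.078 (1, 1) [511. 216.] [359. 341.]
0.078 (1, -1) [550. 226.] [320. 367.]
0.09 (-1, -1) [546. 252.] [292. 327.]
0.09 (-1, 1) [506. 242.] [331. 302.]
0.09 (1, 1) [514. 210.] [359. 326.]
0.09 (1, -1) [554. 220.] [319. 353.]
```

View pics/fish.png

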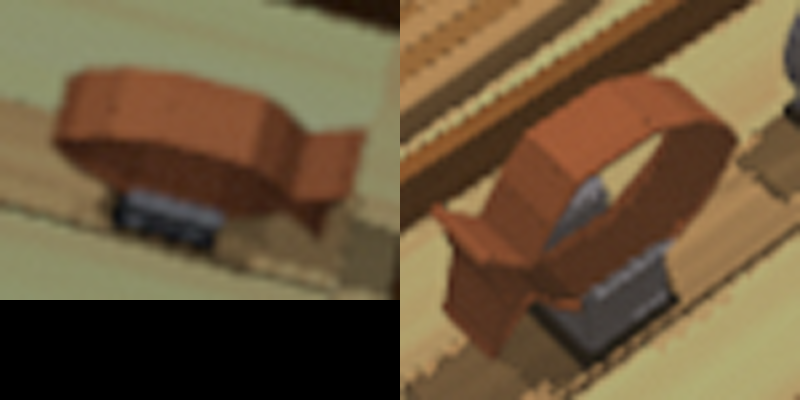

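```bash
python3 - <<'E'
from h import *
s=least_squares(lambda X:np.r_[proj("top",X)-(416.2,197),proj("scene",X)-(306.8,324.3)],[.59,-.27,.09])
print("tri",s.x.round(4),s.fun.round(1),"model",W(d,(.06,-.11,.09)).round(4))
E
python3 -m pendant '[[[-0.04,-0.01,0,0,0,5,0],[-0.05,-0.02,0,0,0,0,0],[-0.05,-0.02,0,0,0,0,0],[-0.05,-0.02,0,0,0,0,0],[-0.05,-0.02,0,0,0,0,0]]]' 10
python3 -m pendant '[[[-0.05,-0.02,0,0,0,0,0],[-0.05,-0.02,0,0,0,0,0],[-0.05,-0.02,0,0,0,0,0],[-0.05,-0.02,0,0,0,0,0],[-0.05,-0.02,0,0,0,0,0]]]'
python3 -m pendant '[[[-0.03,-0.05,0,0,0,0,0],[-0.02,-0.05,0,0,0,0,0],[-0.02,-0.05,0,0,0,0,0],[-0.02,-0.05,0,0,0,0,0],[-0.02,-0.05,0,0,0,0,0]]]'
```

```text
tri [ 0.5848 -0.2632  0.0919] [-0.4 -0.4 -0.4  0.1] model [ 0.5844 -0.2653  0.09  ]
time: 0.72
position: [0.3455, 0.4497, 0.2332]
tool_rot: [0.158, 0.987, -0.0, -0.0]
ft_force: [1.3, 0.6, -0.5]
grip_width: 0.0451
grip_force: 0.0
time: 1.35
position: [0.5517, 0.2764, 0.2331]
tool_rot: [0.158, 0.987, -0.0, -0.0]
ft_force: [0.2, 1.6, 0.3]
grip_width: 0.0021
grip_force: 0.0
time: 1.98
position: [0.5767, 0.0043, 0.2332]
tool_rot: [0.158, 0.987, 0.0, -0.0]
ft_force: [0.3, -0.1, -0.0]
grip_width: 0.0006
grip_force: 0.0
```

```bash
python3 -m pendant '[[[-0.03,-0.05,0,0,0,0,0],[-0.02,-0.05,0,0,0,0,0],[-0.02,-0.05,0,0,0,0,0],[-0.02,-0.05,0,0,0,0,0],[0,-0.04,0,0,0,0,0]]]'
python3 -m pendant '[[[0,0,0.04,0,0,0,0],[0,0,0.04,0,0,0,0],[0,0,0,0,0,0,0],[0,0,0,0,0,0,0],[0,0,0,0,0,0,0]]]'
python3 - <<'E'
from rig import get_obs,camera
from h import *
import cv2
o=get_obs();p=o["position"];q=np.array([.5846,-.2643])-p[:2]
from scipy.spatial.transform import Rotation as R
M=R.from_quat(o["tool_rot"]).as_matrix();print(p,o["ft_force"],(M.T@[*q,0]).round(4),M[:,1],"tips z",p[2]-.011)
a=cv2.resize(camera("top")["img"][150:240,350:470,::-1],(400,300),interpolation=2);b=cv2.resize(camera("scene")["img"][270:370,260:360,::-1],(400,400),interpolation=2)
cv2.imwrite("pics/near.png",np.hstack([np.pad(a,((0,100),(0,0),(0,0))),b]))
E
```

```text
time: 2.6
position: [0.5877, -0.2528, 0.2329]
tool_rot: [0.159, 0.987, -0.0, 0.0]
ft_force: [0.8, 0.2, -0.1]
grip_width: 0.0006
grip_force: 0.0
time: 3.22
position: [0.5888, -0.2507, 0.1556]
tool_rot: [0.158, 0.987, -0.001, 0.002]
ft_force: [0.4, 0.1, -0.1]
grip_width: 0.0004
grip_force: 0.0
[ 0.58875947 -0.25066013  0.15562932] [ 0.41838894  0.05669937 -0.08479808] [-0.0003 -0.0143  0.    ] [ 0.31230762  0.94998048 -0.00101471] tips z 0.14462931653344965
```

View pics/near.png

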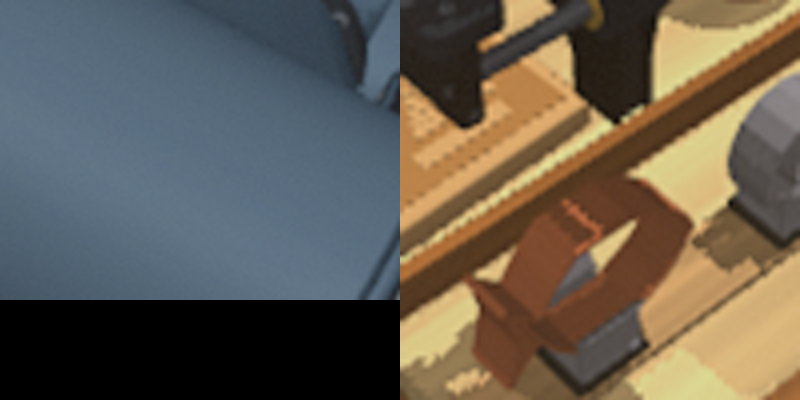

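Run:
```python
from rig import get_obs,camera
from h import *
import cv2
p=get_obs()["position"]
for z in(-.011,0,.008,.06,.12): print(z,proj("scene",p+[0,0,z]).round())
im=camera("scene")["img"][100:400,120:420,::-1];cv2.imwrite("pics/near2.png",cv2.resize(im,(600,600),interpolation=2))
print(get_obs()["grip_width"])
```

```text
-0.011 [312. 295.]
0 [312. 290.]
0.008 [312. 286.]
0.06 [311. 257.]
0.12 [310. 221.]
0.0006493221455152028
```

View pics/near2.png

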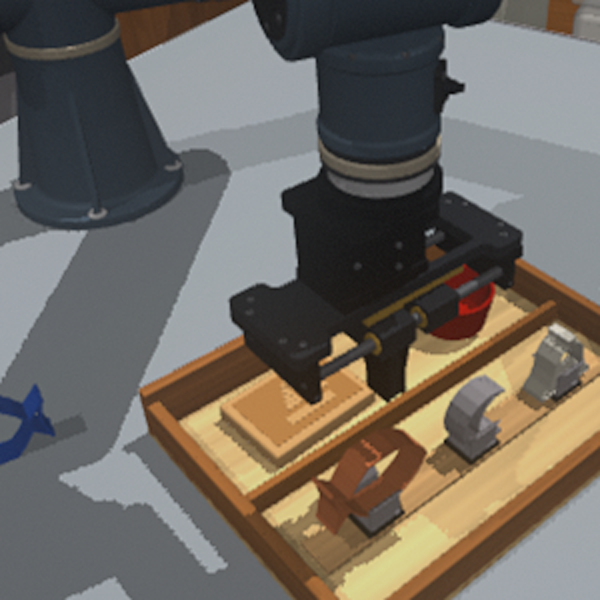

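The hand is shut: its fingertips are at crop (388,395), within about 2 px of where the calibration puts them. It needs −14 mm along tool y, then it can go down.

```bash
python3 -m pendant '[[[0,-0.007,0,0,0,0,0],[0,-0.007,0,0,0,0,0],[0,0,0.02,0,0,0,0],[0,0,0.02,0,0,0,0],[0,0,0.005,0,0,0,0]]]'
python3 -m pendant '[[[0,0,0.003,0,0,0,0],[0,0,0.003,0,0,0,0],[0,0,0.002,0,0,0,0],[0,0,0.002,0,0,0,0],[0,0,0,0,0,0,0]]]'
python3 - <<'E'
from rig import camera
import cv2
im=camera("scene")["img"][260:380,250:370,::-1];cv2.imwrite("pics/near3.png",cv2.resize(im,(600,600),interpolation=2))
E
```

```text
time: 4.0
position: [0.582, -0.2635, 0.1072]
tool_rot: [0.159, 0.987, 0.001, -0.001]
ft_force: [0.8, 0.1, 0.4]
grip_width: 0.0006
grip_force: 0.0
time: 4.62
position: [0.5835, -0.2637, 0.0991]
tool_rot: [0.158, 0.987, -0.0, 0.001]
ft_force: [-0.3, 0.2, 4.2]
grip_width: 0.0004
grip_force: 1.9
```

View pics/near3.png

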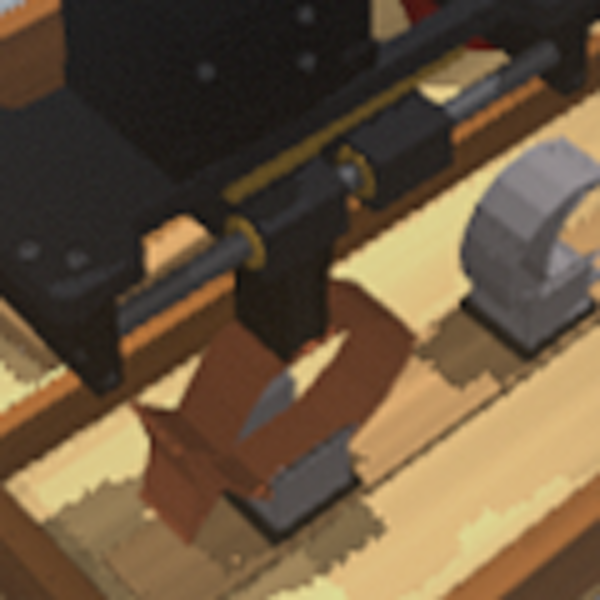

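The fingertips sit squarely on the fish's back, around crop (290,345), pressing with about 4 N. I'll keep pressing in small steps.

```bash
python3 -m pendant '[[[0,0,0.002,0,0,0,0],[0,0,0.002,0,0,0,0],[0,0,0.001,0,0,0,0],[0,0,0.001,0,0,0,0],[0,0,0,0,0,0,0]]]'
python3 -m pendant '[[[0,0,0.001,0,0,0,0],[0,0,0.001,0,0,0,0],[0,0,0.001,0,0,0,0],[0,0,0,0,0,0,0],[0,0,0,0,0,0,0]]]'
```

```text
time: 5.3
position: [0.583, -0.2635, 0.0924]
tool_rot: [0.158, 0.987, 0.0, -0.0]
ft_force: [0.7, 0.4, 2.5]
grip_width: 0.0005
grip_force: 1.4
time: 5.92
position: [0.5831, -0.2634, 0.0894]
tool_rot: [0.158, 0.987, -0.0, -0.0]
ft_force: [-0.2, -0.8, 3.0]
grip_width: 0.0002
grip_force: 1.4
```

```bash
python3 -m pendant '[[[0,0,0.0005,0,0,0,0],[0,0,0.0005,0,0,0,0],[0,0,0,0,0,0,0],[0,0,0,0,0,0,0],[0,0,0,0,0,0,0]]]'
python3 -m pendant '[[[0,0,0.0005,0,0,0,0],[0,0,0,0,0,0,0],[0,0,0,0,0,0,0],[0,0,0,0,0,0,0],[0,0,0,0,0,0,0]]]'
```

```text
time: 6.55
position: [0.5834, -0.2637, 0.089]
tool_rot: [0.158, 0.987, -0.0, 0.0]
ft_force: [0.3, -0.8, 5.7]
grip_width: 0.0003
grip_force: 2.6
time: 7.18
position: [0.5834, -0.2638, 0.0887]
tool_rot: [0.158, 0.987, -0.0, 0.0]
ft_force: [0.6, 0.6, 6.3]
grip_width: 0.0004
grip_force: 3.2
```

The force is rising and the tip is at 77.7 mm, so it is on the seat. I'll press a little firmer, then withdraw straight up and back.

```bash
python3 -m pendant '[[[0,0,0.0005,0,0,0,0],[0,0,0.0005,0,0,0,0],[0,0,0,0,0,0,0],[0,0,0,0,0,0,0],[0,0,0,0,0,0,0]]]'
python3 -m pendant '[[[0,0,-0.002,0,0,0,0],[0,0,-0.004,0,0,0,0],[0,0,-0.01,0,0,0,0],[0,0,-0.03,0,0,0,0],[0,0,-0.04,0,0,0,0]]]'
python3 -m pendant '[[[0,0,-0.04,0,0,0,0],[0.05,0,-0.02,0,0,0,0],[0.05,0,0,0,0,0,0],[0.05,0,0,0,0,0,0],[0,0,0,0,0,0,0]]]'
python3 - <<'E'
from rig import camera
from h import *
import cv2
for z in(.078,.081): print(z,[((proj("scene",W(d,(.06+a*.012,-.11+b*.014,z)))-[250,260])*[5,5]).round().tolist() for a,b in((-1,-1),(-1,1),(1,1),(1,-1))])
im=camera("scene")["img"][260:380,250:370,::-1];cv2.imwrite("pics/end.png",cv2.resize(im,(600,600),interpolation=2))
E
```

```text
time: 7.8
position: [0.5835, -0.2638, 0.0883]
tool_rot: [0.158, 0.987, -0.0, 0.001]
ft_force: [-0.2, -0.9, 8.9]
grip_width: 0.0006
grip_force: 4.5
time: 8.43
position: [0.5822, -0.2628, 0.173]
tool_rot: [0.158, 0.987, 0.001, -0.002]
ft_force: [0.6, 0.3, 0.7]
grip_width: 0.0003
grip_force: 0.0
time: 9.05
position: [0.4364, -0.2137, 0.233]
tool_rot: [0.159, 0.987, 0.001, -0.002]
ft_force: [0.1, 1.1, 0.2]
grip_width: 0.0006
grip_force: 0.0
0.078 [[218.0, 358.0], [289.0, 311.0], [340.0, 356.0], [268.0, 405.0]]
0.081 [[217.0, 351.0], [289.0, 304.0], [339.0, 349.0], [268.0, 399.0]]
```

View pics/end.png

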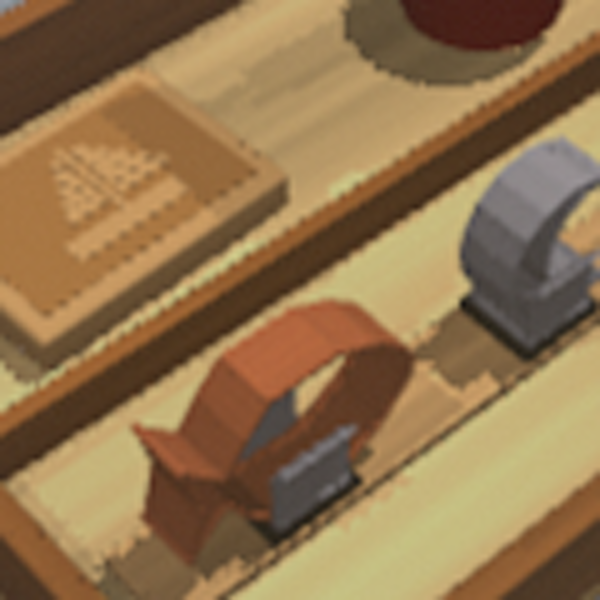

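The fish is down: its back corners are at about (220,348), (270,398), (352,348) and (300,305), which matches the seated prediction. It is level, and the neighbours have not moved.

```bash
python3 -c "from rig import hand_in;print(hand_in())"
```

```text
the job is handed in; nothing more can be done
None
```

The copper fish cutter is pressed down onto its seat (about 9 N at most) and looks level in the last picture; the hand is clear, nothing else was touched as far as I could see, and the job is handed in, with no verdict returned.

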